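Gauge a turned pin through the ring plates and sort it

TASK

Take the pin from the single ready stand and lower it gently through the ring gauge, feeling it past each ring it fits (the rings sit a little off centre), until it rests squarely on a ring that is too small for it; press it lightly there for a moment, never hard. Then draw it out and set it down, not dropped, at the bottom of the matching socket of the wooden stair: the high step if the second ring from the top stopped it, the middle step for the third ring, the low step for the fourth. Let go of it there and leave the two other pins and everything else on the bench where they are.

Things in the scene. Friction and masses are not known exactly. Their poses are not given: they have to be found in the camera images.
- pin_a_mid (a point): plain round aluminium pin 130 mm long with square-cut ends, upright in one of the three stand holes; the point is its centre, half-way up, z along its axis. The pins measure 24, 19 and 14 mm across, 50 to 210 g; which stands where changes, and which name has which size is not told: gauge it
- pin_b_mid (a point): plain round aluminium pin 130 mm long with square-cut ends, upright in one of the three stand holes; the point is its centre, half-way up, z along its axis. The pins measure 24, 19 and 14 mm across, 50 to 210 g; which stands where changes, and which name has which size is not told: gauge it
- pin_c_mid (a point): plain round aluminium pin 130 mm long with square-cut ends, upright in one of the three stand holes; the point is its centre, half-way up, z along its axis. The pins measure 24, 19 and 14 mm across, 50 to 210 g; which stands where changes, and which name has which size is not told: gauge it
- gauge: ring gauge, fixed: base 100 x 84 x 12 mm (x by y), four posts and four level ring plates (84 x 64 x 8 mm) one below the other, bores shrinking downwards; origin at the base's underside centre, z up. Plates are on centre along x, but each bore sits 1.8 to 2.7 mm off centre along the gauge's y, to one side, unmeasured, held by 20 N of friction. Keep pin against gauge below 25 N in every direction
- level1 (a point): point on the gauge's axis at the upper face of ring plate 1 from the top, 100 mm above the bench; axes as the gauge. Bore 26.4 mm; every pin fits it. The bore's own centre lies 1.8 to 2.7 mm off this point along y, to one side: a pin that fits may catch on the rim at this height just as a too thick pin stops, and drops in when slid a few mm along y under light pressure
- level2 (a point): point on the gauge's axis at the upper face of ring plate 2 from the top, 78 mm above the bench; axes as the gauge. Bore 21.4 mm; it stops the 24 mm pin. The bore's own centre lies 1.8 to 2.7 mm off this point along y, to one side: a pin that fits may catch on the rim at this height just as a too thick pin stops, and drops in when slid a few mm along y under light pressure
- level3 (a point): point on the gauge's axis at the upper face of ring plate 3 from the top, 56 mm above the bench; axes as the gauge. Bore 16.4 mm; it stops the 19 mm pin. The bore's own centre lies 1.8 to 2.7 mm off this point along y, to one side: a pin that fits may catch on the rim at this height just as a too thick pin stops, and drops in when slid a few mm along y under light pressure
- level4 (a point): point on the gauge's axis at the upper face of ring plate 4 from the top, 34 mm above the bench; axes as the gauge. Bore 11.4 mm; it stops the 14 mm pin. The bore's own centre lies 1.8 to 2.7 mm off this point along y, to one side: a pin that fits may catch on the rim at this height just as a too thick pin stops, and drops in when slid a few mm along y under light pressure
- ready: ready stand, fixed: grey block 58 x 58 x 36 mm with one 28 mm round hole, floor 6 mm above its underside, holding the pin to be gauged; origin at the underside centre
- rest_l (a point): one of the two 28 mm holes, 60 mm apart, of the fixed grey two-hole block 52 x 120 x 36 mm that holds the two other pins; the point is the centre of the hole's floor, 6 mm above the bench
- rest_r (a point): the other hole of the two-hole block, likewise
- high_socket (a point): socket in the high step (85 mm tall, 55 x 56 mm) of the fixed wooden three-step stair, for a pin stopped by the second plate (the first one below the top): a 29 mm round hole 35 mm deep; the point is the centre of the hole's floor, 50 mm above the bench, 55 mm from the next step's
- mid_socket (a point): socket in the middle step (65 mm tall, 55 x 56 mm) of the fixed wooden three-step stair, for a pin stopped by the third plate: a 24 mm round hole 35 mm deep; the point is the centre of the hole's floor, 30 mm above the bench, 55 mm from the next step's
- low_socket (a point): socket in the low step (45 mm tall, 55 x 56 mm) of the fixed wooden three-step stair, for a pin stopped by the fourth, lowest plate: a 19 mm round hole 35 mm deep; the point is the centre of the hole's floor, 10 mm above the bench, 55 mm from the next step's
- wrench: steel open-ended wrench 190 mm long lying flat, bystander; its middle
- tube: steel tube 42 mm thick and 92 mm tall on a 60 mm square foot, bystander; underside centre
- motor: black square motor 56 x 56 mm, 75 mm tall with its shaft, bystander; underside centre
- bracket: aluminium angle bracket 70 x 100 mm, 50 mm tall, bystander; underside centre
- hexkeys: hex keys in a plastic holder, about 90 x 50 x 22 mm, lying flat, bystander; underside centre of the holder
- bolt: single steel bolt standing on its head, 22 mm wide and 65 mm tall, bystander; underside centre

How it is judged:
On the way:
1. the pin is through every ring it fits and pressed on the ring that stops it, with more than 2.5 N for 0.2 s (((z of pin_a_mid in the frame of gauge between 0.139 and 0.147 m and horizontal distance between pin_a_mid and gauge below 0.012 m and contact force between pin_a and gauge above 2.5 N) or (z of pin_b_mid in the frame of gauge between 0.117 and 0.125 m and horizontal distance between pin_b_mid and gauge below 0.012 m and contact force between pin_b and gauge above 2.5 N) or (z of pin_c_mid in the frame of gauge between 0.095 and 0.103 m and horizontal distance between pin_c_mid and gauge below 0.012 m and contact force between pin_c and gauge above 2.5 N))), for 0.2 s.
At the end, for the whole second after the job is handed in: The gauged pin stands at rest in the matching stair socket (foot within 5 mm of its floor, middle within 12 mm of its axis, tilt under 0.2 rad); the other two pins still stand in the two-hole block (middles within 20 mm of a hole axis, below 80 mm) (((z of pin_a_mid in the frame of high_socket between 0.06 and 0.07 m and horizontal distance between pin_a_mid and high_socket below 0.012 m and angle between pin_a_mid's own z axis and vertical below 0.2 rad and linear speed of pin_a below 0.02 m/s and (horizontal distance between pin_b_mid and rest_l below 0.02 m or horizontal distance between pin_b_mid and rest_r below 0.02 m) and height (world z) of each of pin_b_mid, pin_c_mid below 0.08 m and (horizontal distance between pin_c_mid and rest_l below 0.02 m or horizontal distance between pin_c_mid and rest_r below 0.02 m)) or (z of pin_b_mid in the frame of mid_socket between 0.06 and 0.07 m and horizontal distance between pin_b_mid and mid_socket below 0.012 m and angle between pin_b_mid's own z axis and vertical below 0.2 rad and linear speed of pin_b below 0.02 m/s and (horizontal distance between pin_a_mid and rest_l below 0.02 m or horizontal distance between pin_a_mid and rest_r below 0.02 m) and height (world z) of each of pin_a_mid, pin_c_mid below 0.08 m and (horizontal distance between pin_c_mid and rest_l below 0.02 m or horizontal distance between pin_c_mid and rest_r below 0.02 m)) or (z of pin_c_mid in the frame of low_socket between 0.06 and 0.07 m and horizontal distance between pin_c_mid and low_socket below 0.012 m and angle between pin_c_mid's own z axis and vertical below 0.2 rad and linear speed of pin_c below 0.02 m/s and (horizontal distance between pin_a_mid and rest_l below 0.02 m or horizontal distance between pin_a_mid and rest_r below 0.02 m) and height (world z) of each of pin_a_mid, pin_b_mid below 0.08 m and (horizontal distance between pin_b_mid and rest_l below 0.02 m or horizontal distance between pin_b_mid and rest_r below 0.02 m)))); the robot touches nothing.
It fails at once if a pin presses the gauge with more than 25 N (contact force between any of pin_a, pin_b, pin_c and gauge above 25 N).
It fails at once if a pin is dropped: moving faster than 0.5 m/s out of the fingers ((contact force between pin_a and the fingers below 0.05 N and linear speed of pin_a above 0.5 m/s) or (contact force between pin_b and the fingers below 0.05 N and linear speed of pin_b above 0.5 m/s) or (contact force between pin_c and the fingers below 0.05 N and linear speed of pin_c above 0.5 m/s)).
It fails at once if a bystander on the bench is moved by more than 25 mm (distance of any of wrench, tube, motor, bracket, hexkeys, bolt from where it was at the start of the episode above 0.025 m).
It also fails if it takes over 67 s, if anything falls off the work surface, if the arm or the gripper's body presses on something with over 40 N, if the wrist force passes 120 N, or if a joint passes its speed limit or range.

ROBOT

A 6-joint arm with a two-finger parallel gripper is mounted at the origin on the work surface. World frame = base frame: x ahead of the robot, y to its left, z up, the work surface at z = 0. Lengths are in m, angles in rad, forces in N, time in s.
With the tool pointing down it reaches from about 0.35 to 0.8 m from the base axis. Payload 7.3 kg.
Tool frame: the origin (TCP) lies midway between the tips of the shut fingers; the grasp point (between the pads) lies 19 mm behind it; z points along the fingers, y is the line along which they close (so a half turn about z gives the same grasp; the last joint's range is limited). The gripper opens to 85 mm and grips with 20 to 120 N. Pads are 22 mm wide; open, the fingers measure 114 mm over their backs; the gripper's body (76 mm by 85 mm) begins 54 mm behind the grasp point. The pads swing forward as they close: fully open they stand 13 mm farther back than shut.
Start: joints at [1.07, 0.342, 1.524, -0, 1.275, -0.146], TCP at [0.182, 0.492, 0.2] pointing down, gripper open.
Joint ranges: [-2.53, 2.53], [-0.77, 2.02], [0.04, 2.7], [-1, 4.14], [0.28, 2.66], [-3.11, 3.11]. Speed limits (rad/s): [2.57, 2.57, 3.14, 3.14, 3.14, 3.14].

INTERFACE

Orientations are given as a unit quaternion [x, y, z, w].
In Python, from rig import arm, vision gives the robot as it stands.
- The arm moves only by the tool move_arm, never from a script. Its argument "increments" is a list of rows, each a list of 6 numbers: the shift along the tool's x, y, z in units of 20 mm (1.0 is 20 mm), then the turn, a rotation vector about the tool's x, y, z in units of 0.08 rad (1.0 is 0.08 rad). A call has 1 to 12 rows; each row shifts and turns the commanded pose from where the row before left it, along the tool's axes as they then stand; what a row does not reach is not made up. A row lasts 1/10 s, in which the tool goes at most 50 mm and 8.59 degrees, less where a joint would pass 70% of its speed; a pose out of reach is approached as far as the arm can. A call with a number of a shift or a turn outside -1 to 1 is refused whole. A call with a gripper value outside its range is refused whole. "fingers" is the closure, from 0 (fully open) to 1 (shut), set as the call begins (left out, the last holds). The fingers move at their own pace and stop on an object; "force" is the grip in N (left out, the last holds). Time passes only in rows, so rows that do not move let the fingers close. It gives the time, the measured TCP pose, the force, the opening and the grip force at its end, in the units of the state.
- arm.observe(): the state, without advancing time (a new reading comes with each control period).
- vision.read_camera(name): name is "scene" or "top"; returns the picture (400x640x3 uint8, blue, green, red); there is no depth.
- vision.camera_info(name): a dict with "fx", "fy", "cx", "cy" (pixels), "D" ([k1, k2, p1, p2, k3] as OpenCV has them; the pictures are not rectified), "rvec" (rotation vector, rad) and "tvec" (3), from world to camera coordinates, as OpenCV has them. Camera axes: x right, y down, z forward; pixel columns grow to the right and rows downward; lengths in m; the calibration is good to about 2 mm. A picture is of the moment at which its call begins. camera_info takes no time and is no camera call.
- arm.hand_in(): hands the job in; it is judged then, once.
The state is a dict: "time_s": time; "joints": joint angles; "qvel": joint speeds; "joint_efforts": joint torques, N m; "tool_pos": TCP position; "eef_rot": TCP orientation; "contact_force": force on the tool from outside, world axes, zero at the start; "ft_torque": the same for the moment, N m; "width": finger opening in m; "grip_force": force on a finger pad.
Only numpy, scipy, OpenCV 4.12 (cv2) and the standard library are available. Lean on these libraries where they do the work, as an engineer would, in place of code of your own. Each camera call takes 0.05 s, during which the arm holds its last target. There are 200 camera calls.

## Working session

There is one attempt and no reset: what is moved stays moved. The work goes in short steps, Python scripts to look and compute and a tool call to move; the robot and the scene stay as the last step left them, time stands still between calls to the robot, and variables do not carry over. Pictures are saved under pics/ and viewed, at most 10 in all, crops included, and the job is handed in when it is done.

Besides the shell and the picture viewer there is one more tool, called after ">>>" as a command line: name --pt "numbers of a row" for each row, then --argument value for the rest. move_arm: Moves the arm, as the interface text tells. Shifts and turns lie within -1 to 1; 1 stands for 20 mm of shift or 0.08 rad of turn. Its arguments: {"type":"object","properties":{"increments":{"type":"array","items":{"type":"array","items":{"type":"number","minimum":-1,"maximum":1}}},"fingers":{"type":"number"},"force":{"type":"number"}},"required":["increments"]}

```bash
mkdir -p pics; cat > h.py <<'E'
import numpy as np, cv2
from rig import arm, vision
def cam(n):
    i=vision.camera_info(n); K=np.array([[i["fx"],0,i["cx"]],[0,i["fy"],i["cy"]],[0,0,1.]])
    return K,np.array(i["D"],float),np.array(i["rvec"],float),np.array(i["tvec"],float)
def ray(n,uv,z):
    K,D,r,t=cam(n); R=cv2.Rodrigues(r)[0]
    p=cv2.undistortPoints(np.array(uv,float).reshape(-1,1,2),K,D).reshape(-1,2)
    d=np.c_[p,np.ones(len(p))]@R; c=-R.T@t
    return c+d*((z-c[2])/d[:,2])[:,None]
def proj(n,P):
    K,D,r,t=cam(n); return cv2.projectPoints(np.array(P,float).reshape(-1,1,3),r,t,K,D)[0].reshape(-1,2)
E
python3 - <<'E'
from h import *
for n in("scene","top"):
    cv2.imwrite(f"pics/{n}0.png",vision.read_camera(n))
    K,D,r,t=cam(n);R=cv2.Rodrigues(r)[0];print(n,-R.T@t,R[2],K[0,0])
s=arm.observe();print(s)
E
```

```text
scene [1.29543    0.13501409 0.98070078] [-0.62381228 -0.15581719 -0.76588462] 412.59849733764634
top [ 0.45331831 -0.03862236  1.32224858] [ 0.08165463  0.0039337  -0.99665292] 498.78117484724726
{'time_s': 0.1, 'joints': array([ 1.06999635e+00,  3.42670314e-01,  1.52494945e+00, -6.60587918e-06,
        1.27537060e+00, -1.46005701e-01]), 'qvel': array([-0.00162202, -0.00082371, -0.00135159, -0.00042335, -0.00096542,
        0.00139116]), 'joint_efforts': array([ 7.32093595e-04, -4.34448802e+01, -2.46492040e+01, -1.91477034e-04,
        4.79322756e-03, -1.58776595e-05]), 'tool_pos': array([0.18217123, 0.49194897, 0.19917675]), 'eef_rot': array([ 1.76467168e-01,  9.84306279e-01, -6.63631986e-04, -2.19097772e-04]), 'contact_force': array([-0.11959588,  0.06265637, -0.02217384]), 'ft_torque': array([-0.00958036, -0.07582061,  0.0135921 ]), 'grip_force': 0.0, 'width': 0.0855334313867397}
```

View pics/scene0.png

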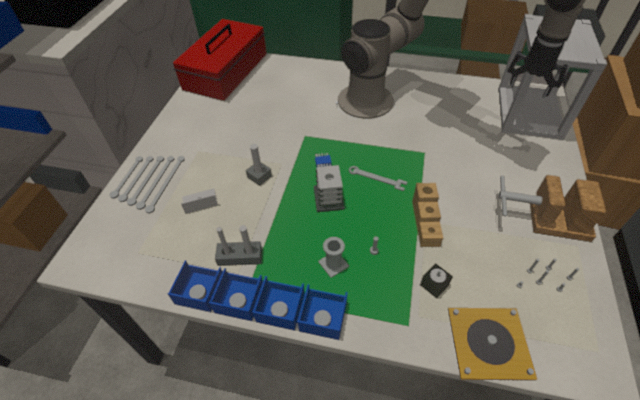

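View pics/top0.png

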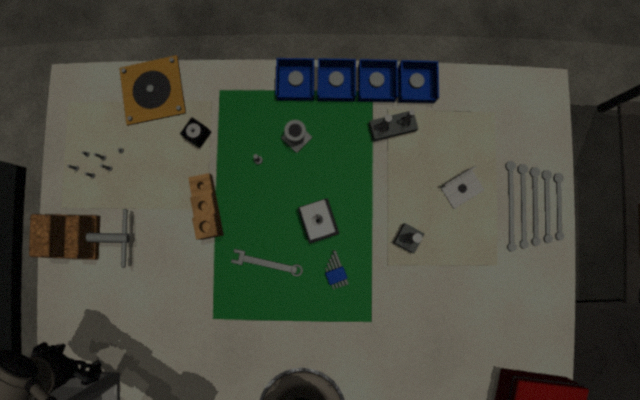

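The scene picture shows the ready stand at (258,170), gauge at (328,187) and stair at (428,212). In the top view they are at (408,237), (318,220) and (203,206). I'll enlarge these areas.

```bash
python3 - <<'E'
from h import *
S=cv2.imread("pics/scene0.png");T=cv2.imread("pics/top0.png")
def c(I,u,v,w,h,f): return cv2.resize(I[v:v+h,u:u+w],(400,300),interpolation=cv2.INTER_CUBIC)
def g(x): return cv2.convertScaleAbs(x,alpha=1.6)
# 80x60 crops x5
o=np.vstack([np.hstack([c(T,370,205,80,60,5),c(T,280,190,80,60,5)]),np.hstack([c(T,165,176,80,60,5),c(T,360,95,80,60,5)])])
cv2.imwrite("pics/ct.png",g(o))
o=np.vstack([np.hstack([c(S,220,135,80,60,5),c(S,290,155,80,60,5)]),np.hstack([c(S,390,180,80,60,5),c(S,200,215,80,60,5)])])
cv2.imwrite("pics/cs.png",g(o))
E
```

```text
(no output)
```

View pics/ct.png

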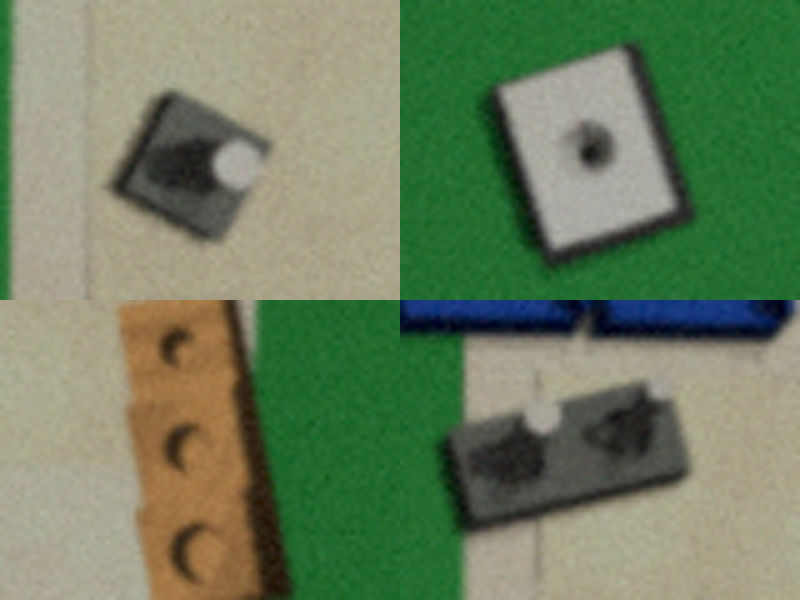

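View pics/cs.png

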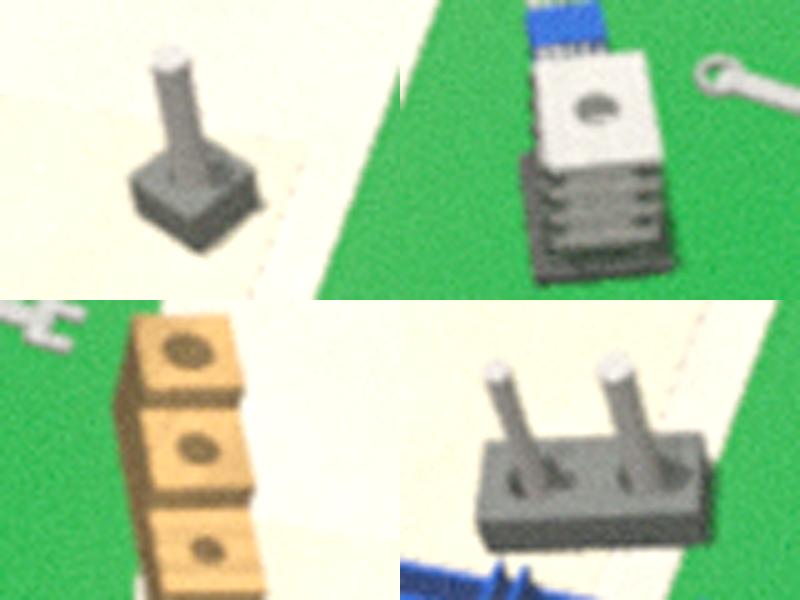

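The enlargements show the pin top at about (417,238) in the top view, the gauge bore at (317.5,219), and the high step as the one nearest the robot (largest hole). Now I'll measure them.

```bash
python3 - <<'E'
from h import *
S=cv2.imread("pics/scene0.png");T=cv2.imread("pics/top0.png")
def blob(I,roi,f,k=1):
    u,v,w,h=roi; c=cv2.resize(I[v:v+h,u:u+w],None,fx=4,fy=4,interpolation=cv2.INTER_CUBIC); c=cv2.GaussianBlur(c,(0,0),2)
    m=f(c.astype(int)).astype(np.uint8)
    cs=sorted(cv2.findContours(m,cv2.RETR_EXTERNAL,cv2.CHAIN_APPROX_NONE)[0],key=cv2.contourArea)[::-1][:k]
    return [((x.reshape(-1,2)+.5)/4-.5+[u,v]).astype(np.float32) for x in cs]
def gr(c): return c.mean(2)
def rep(n,I,roi,f,z,name,k=1):
    for b in blob(I,roi,f,k):
        P=ray(n,b,z)[:,:2].astype(np.float32); r=cv2.minAreaRect(P); m=cv2.moments(P.reshape(-1,1,2)*1)
        e=cv2.fitEllipse(P)
        print(name,n,"px",b.mean(0).round(1),"rect c",np.round(r[0],4),"size",np.round(r[1],4),"ang",round(r[2],1),"ell",np.round(e[0],4),np.round(e[1],4))
sat=lambda c:c.max(2)-c.min(2)
# thresholds
print("gauge plate lum",T[210,310],"pin top",T[238,417],S[147,254],"block",T[235,400],"bg",T[220,390], "wood",T[195,195], S[183,425],"hole",S[190,428])
rep("top",T,(295,192,48,56),lambda c:(gr(c)>85)&(sat(c)<45),.1,"plate")
rep("scene",S,(312,160,36,32),lambda c:(gr(c)>118)&(sat(c)<45),.1,"plate")
rep("top",T,(405,228,20,20),lambda c:gr(c)>95,.136,"pintop")
rep("scene",S,(248,141,13,9),lambda c:gr(c)>120,.136,"pintop")
rep("scene",S,(420,183,16,14),lambda c:gr(c)<75,.085,"high")
rep("scene",S,(422,203,16,14),lambda c:gr(c)<75,.065,"mid")
rep("scene",S,(424,223,16,14),lambda c:gr(c)<75,.045,"low")
rep("scene",S,(405,180,40,70),lambda c:(c[...,2]-c[...,0]>45),.065,"stair?")
rep("top",T,(385,215,45,45),lambda c:(gr(c)<75),.036,"ready")
rep("scene",S,(315,170,10,12),lambda c:gr(c)<75,.1,"x")
E
```

```text
gauge plate lum [105 109 109] pin top [ 99 106 106] [147 150 154] block [33 36 35] bg [ 91 107 107] wood [ 43  75 100] [105 133 154] hole [58 85 98]
plate top px [317.  219.4] rect c [ 0.5052 -0.0343] size [0.0819 0.0616] ang 19.0 ell [ 0.5052 -0.0343] [0.07   0.0963]
plate scene px [328.8 176.4] rect c [ 0.5026 -0.0353] size [0.0912 0.0667] ang 17.4 ell [ 0.5043 -0.0353] [0.0754 0.0998]
pintop top px [420.3 240.7] rect c [ 0.4563 -0.2818] size [0.0369 0.0236] ang 35.0 ell [ 0.4561 -0.2793] [0.0215 0.0353]
pintop scene px [254.1 144.9] rect c [ 0.4591 -0.2733] size [0.038 0.043] ang 11.7 ell [ 0.4583 -0.2737] [0.0416 0.0482]
high scene px [427.  189.9] rect c [0.4841 0.2467] size [0.0169 0.0216] ang 12.0 ell [0.4847 0.2457] [0.0164 0.0208]
mid scene px [429.5 209.6] rect c [0.5385 0.2607] size [0.0135 0.0131] ang 38.8 ell [0.5389 0.2606] [0.0119 0.0145]
low scene px [431.3 229.5] rect c [0.5913 0.2724] size [0.0103 0.008 ] ang 45.5 ell [0.5916 0.2724] [0.0077 0.0108]
stair? scene px [430.7 229.8] rect c [0.6072 0.2673] size [0.0632 0.0575] ang 12.3 ell [0.6074 0.2673] [0.0651 0.0693]
ready top px [408.1 237.7] rect c [ 0.4618 -0.2678] size [0.0674 0.0653] ang 62.7 ell [ 0.4619 -0.2664] [0.073  0.0744]
x scene px [315.3 175.8] rect c [ 0.5095 -0.073 ] size [0.0465 0.0057] ang 13.3 ell [ 0.5163 -0.0721] [0.0049 0.0644]
```

```bash
python3 - <<'E'
from h import *
print(ray("top",[[417.3,237.7]],.136),ray("scene",[[253.9,147.3]],.136))
print("block",ray("top",[[409.2,238.2]],.036))
print("corners",ray("top",np.array([[175,92],[270,148],[217,242],[122,182]])/5+[370,205],.036).round(3))
# pin base/top direction in scene: shaft enters at crop (188,180)
print("shaft at block top",ray("scene",[[220+187/5,135+178/5]],.036))
# bore top centre
print("bore1",ray("top",[[280+(590-400)/5,190+145/5]],.1),ray("scene",[[290+198/5,155+109/5]],.1))
print("sockets top",[ray("top",[[165+x/5,176+(y-300)/5]],z).round(4) for x,y,z in((203,553,.085),(188,448,.065),(178,347,.045))])
s=arm.observe()
from scipy.spatial.transform import Rotation as R
print(R.from_quat(s['eef_rot']).as_matrix().round(4))
print("pin top width",7.6/412.6*np.linalg.norm(np.array([1.295,.135,.98])-[.456,-.275,.136]))
E
```

```text
[[ 0.46220512 -0.27432612  0.136     ]] [[ 0.46883109 -0.27015961  0.136     ]]
block [[ 0.46151261 -0.27299426  0.036     ]]
corners [[ 0.5   -0.262  0.036]
 [ 0.471 -0.312  0.036]
 [ 0.422 -0.284  0.036]
 [ 0.453 -0.234  0.036]]
shaft at block top [[ 0.47013169 -0.27283119  0.036     ]]
bore1 [[ 0.50596573 -0.0366415   0.1       ]] [[ 0.50644695 -0.03221896  0.1       ]]
sockets top [array([[0.4839, 0.2442, 0.085 ]]), array([[0.5378, 0.2581, 0.065 ]]), array([[0.5917, 0.2697, 0.045 ]])]
[[-9.377e-01  3.474e-01 -7.000e-04]
 [ 3.474e-01  9.377e-01 -1.200e-03]
 [ 2.000e-04 -1.400e-03 -1.000e+00]]
pin top width 0.02318520243345228
```

The pin is upright at about (0.464,-0.273). The gauge is at (0.505,-0.034) with yaw about 18.5°. The sockets are 55 mm apart, as they must be. I'll move to the pin.

>>> move_arm --pt "-1 -0.7 0 0 0 0" --pt "-1 -0.7 0 0 0 0" --pt "-1 -0.7 0 0 0 0" --pt "-1 -0.7 0 0 0 0" --pt "-1 -0.7 0 0 0 0" --pt "-1 -0.7 0 0 0 0" --pt "-1 -0.7 0 0 0 0" --pt "-1 -0.7 0 0 0 0" --pt "-1 -0.7 0 0 0 0" --pt "-1 -0.7 0 0 0 0" --pt "-1 -0.7 0 0 0 0" --pt "-1 -0.7 0 0 0 0" --fingers 0

```text
time_s: 1.3
tool_pos: [0.3493, 0.2504, 0.1996]
eef_rot: [0.176, 0.984, -0.0, -0.0]
contact_force: [0.4, -0.1, 0.4]
width: 0.0856
grip_force: 0.0
```

>>> move_arm --pt "-0.7 -1 0 0 0 0" --pt "-0.7 -1 0 0 0 0" --pt "-0.7 -1 0 0 0 0" --pt "-0.7 -1 0 0 0 0" --pt "-0.7 -1 0 0 0 0" --pt "-0.7 -1 0 0 0 0" --pt "-0.7 -1 0 0 0 0" --pt "-0.7 -1 0 0 0 0" --pt "-0.7 -1 0 0 0 0" --pt "-0.7 -1 0 0 0 0" --pt "-0.7 -1 0 0 0 0" --pt "-0.7 -1 0 0 0 0"

```text
time_s: 2.5
tool_pos: [0.4231, -0.033, 0.1995]
eef_rot: [0.177, 0.984, 0.0, -0.0]
contact_force: [1.1, -0.2, 0.5]
width: 0.0855
grip_force: 0.0
```

>>> move_arm --pt "-0.6 -1 0 0 0 0" --pt "-0.6 -1 0 0 0 0" --pt "-0.6 -1 0 0 0 0" --pt "-0.6 -1 0 0 0 0" --pt "-0.6 -1 0 0 0 0" --pt "-0.6 -1 0 0 0 0" --pt "-0.6 -1 0 0 0 0" --pt "-0.6 -1 0 0 0 0" --pt "-0.6 -1 0 0 0 0" --pt "-0.6 -1 0 0 0 0" --pt "0 -0.6 0 0 0 0" --pt "0 0 0 0 0 0"

```text
time_s: 3.7
tool_pos: [0.4612, -0.2732, 0.1992]
eef_rot: [0.177, 0.984, 0.0, -0.001]
contact_force: [0.4, 0.3, 0.2]
width: 0.0857
grip_force: 0.0
```

>>> move_arm --pt "0 0 0 0 0 -1" --pt "0 0 0 0 0 -1" --pt "0 0 0 0 0 -1" --pt "0 0 0 0 0 -1" --pt "0 0 0 0 0 -1" --pt "0 0 0 0 0 -1" --pt "0 0 0 0 0 -1" --pt "0 0 0 0 0 -1" --pt "0 0 0 0 0 -0.5" --pt "0 0 0 0 0 0"

```text
time_s: 4.7
tool_pos: [0.4618, -0.2712, 0.1998]
eef_rot: [-0.162, 0.987, 0.0, -0.0]
contact_force: [-0.5, -0.5, -0.2]
width: 0.0849
grip_force: 0.0
```

>>> move_arm --pt "0 -0.1 1 0 0 0" --pt "0 0 1 0 0 0" --pt "0 0 1 0 0 0" --pt "0 0 1 0 0 0" --pt "0 0 1 0 0 0" --pt "0 0 0.5 0 0 0" --pt "0 0 0 0 0 0"

```text
time_s: 5.4
tool_pos: [0.462, -0.2733, 0.0887]
eef_rot: [-0.162, 0.987, 0.001, -0.001]
contact_force: [0.7, 0.4, -1.0]
width: 0.0851
grip_force: 0.0
```

```bash
python3 - <<'E'
from h import *
S=vision.read_camera("scene");T=vision.read_camera("top")
a=cv2.resize(S[120:180,220:300],(400,300),interpolation=3);b=cv2.resize(T[205:265,370:450],(400,300),interpolation=3)
cv2.imwrite("pics/g1.png",cv2.convertScaleAbs(np.hstack([a,b]),alpha=1.6))
E
```

```text
(no output)
```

View pics/g1.png

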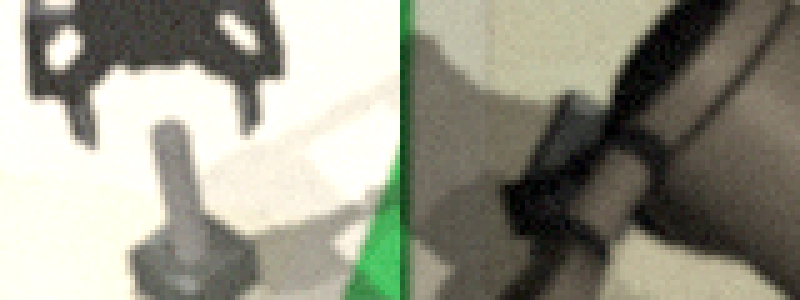

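The pin, with its top at about (172,125) in the crop, stands midway between the fingers. I'll close on it.

>>> move_arm --pt "0 0 0 0 0 0" --pt "0 0 0 0 0 0" --pt "0 0 0 0 0 0" --pt "0 0 0 0 0 0" --pt "0 0 0 0 0 0" --pt "0 0 0 0 0 0" --pt "0 0 0 0 0 0" --pt "0 0 0 0 0 0" --pt "0 0 0 0 0 0" --pt "0 0 0 0 0 0" --fingers 1 --force 40

```text
time_s: 6.5
tool_pos: [0.463, -0.2745, 0.0902]
eef_rot: [-0.162, 0.987, -0.0, 0.0]
contact_force: [-0.4, 0.4, 5.7]
width: 0.0219
grip_force: 39.3
```

>>> move_arm --pt "0 0 -0.5 0 0 0" --pt "0 0 -1 0 0 0" --pt "0 0 -1 0 0 0" --pt "0 0 -1 0 0 0" --pt "0 0 -1 0 0 0" --pt "0 0 -1 0 0 0" --pt "0 0 -0.5 0 0 0" --pt "0 0 0 0 0 0" --pt "0 0 0 0 0 0"

```text
time_s: 7.4
tool_pos: [0.4623, -0.2741, 0.2089]
eef_rot: [-0.162, 0.987, 0.001, -0.0]
contact_force: [-0.3, 0.2, -2.0]
width: 0.0223
grip_force: 39.5
```

```bash
python3 - <<'E'
from h import *
S=vision.read_camera("scene");T=vision.read_camera("top")
a=cv2.resize(S[80:180,220:300],(480,600),interpolation=3)
cv2.imwrite("pics/g2.png",cv2.convertScaleAbs(a,alpha=1.5))
for _ in range(3):
    s=arm.observe();print(s['contact_force'],s['width'],s['tool_pos'],s['joints'])
    vision.read_camera("top")
E
```

```text
[ 0.50198815 -0.32621366 -1.37818651] 0.022063986153237552 [ 0.46215442 -0.27394625  0.20850279] [-6.77808692e-01  3.59438179e-01  1.47340041e+00  6.36633034e-05
  1.31126914e+00 -2.57379320e+00]
[-0.51429471  0.05208394 -1.53654775] 0.02217084038776552 [ 0.46222657 -0.27400425  0.20856914] [-6.77830276e-01  3.59471576e-01  1.47316282e+00  9.82821283e-05
  1.31134044e+00 -2.57378503e+00]
[ 0.52680447  0.02340704 -1.51192177] 0.02201647688730351 [ 0.46233025 -0.27408772  0.20871666] [-6.77806467e-01  3.59404755e-01  1.47284652e+00  6.03003270e-05
  1.31139962e+00 -2.57381990e+00]
```

View pics/g2.png

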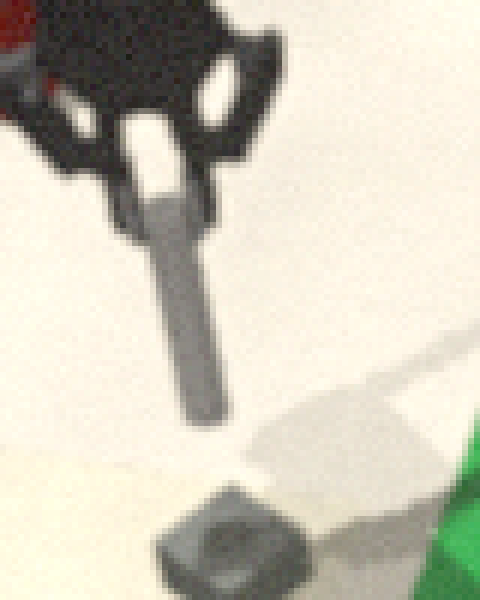

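The pin hangs straight, gripped near its top; its foot is at crop (206,418), which is scene (254.3,149.7). I'll check for tilt and work out the move.

```bash
python3 - <<'E'
from h import *
print(ray("scene",[[220+206/6-.4,80+416/6-.4]],.1245), ray("scene",[[220+168/6-.4,80+196/6-.4]],.2545))
R=np.array([[-.948,-.319],[-.319,.948]])  # rows tool x,y
print("to gauge",R@(np.array([.505,-.0345])-[.4623,-.274])/.02)
E
```

```text
[[ 0.46431808 -0.27328194  0.1245    ]] [[ 0.45411938 -0.2761543   0.2545    ]]
to gauge [-5.844005 10.671235]
```

>>> move_arm --pt "-0.3 0.5 0 0 0 0" --pt "-0.53 1 0 0 0 0" --pt "-0.53 1 0 0 0 0" --pt "-0.53 1 0 0 0 0" --pt "-0.53 1 0 0 0 0" --pt "-0.53 1 0 0 0 0" --pt "-0.53 1 0 0 0 0" --pt "-0.53 1 0 0 0 0" --pt "-0.53 1 0 0 0 0" --pt "-0.53 1 0 0 0 0" --pt "-0.53 1 0 0 0 0" --pt "-0.24 0.17 0 0 0 0"

```text
time_s: 8.85
tool_pos: [0.505, -0.0321, 0.2098]
eef_rot: [-0.163, 0.987, 0.001, -0.0]
contact_force: [0.3, -1.4, -1.3]
width: 0.0222
grip_force: 39.5
```

>>> move_arm --pt "0 0 0.3 0 0 0" --pt "0 0 0.3 0 0 0" --pt "0 0 0 0 0 0" --pt "0 0 0 0 0 0"

```text
time_s: 9.25
tool_pos: [0.505, -0.0355, 0.1974]
eef_rot: [-0.161, 0.987, 0.0, -0.0]
contact_force: [-0.2, 0.3, -1.0]
width: 0.022
grip_force: 39.5
```

```bash
python3 - <<'E'
from h import *
S=np.mean([vision.read_camera("scene") for _ in range(4)],0).astype(np.uint8)
cv2.imwrite("pics/s3raw.png",S)
a=cv2.resize(S[125:200,290:370],(640,600),interpolation=3)
cv2.imwrite("pics/g3.png",cv2.convertScaleAbs(a,alpha=1.4))
s=arm.observe();print(s['contact_force'],s['width'],s['tool_pos'])
E
```

```text
[-0.21090104 -0.18218458 -1.57049633] 0.022176985551102965 [ 0.50531511 -0.03522887  0.19796956]
```

View pics/g3.png

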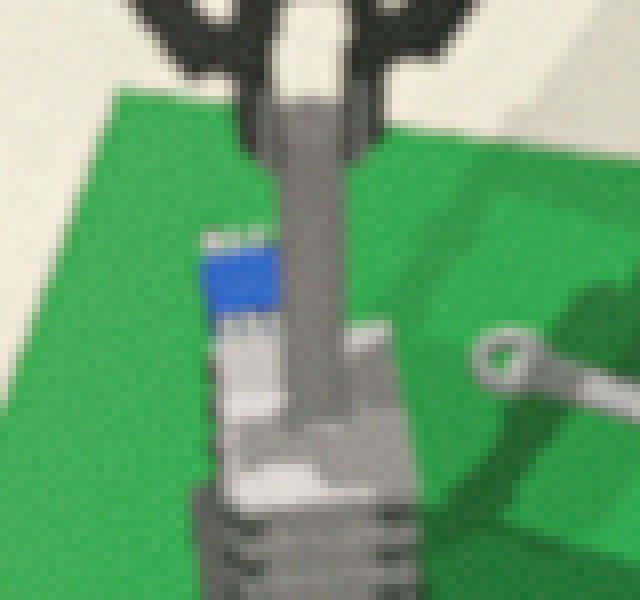

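The pin foot hovers over the plate, its nearest edge at crop (320,430); the plate corners are at about (212,350), (393,322), (417,490) and (224,505).

```bash
python3 - <<'E'
from h import *
o=lambda p:np.array(p,float)/8+[290,125]-.44
P=ray("scene",o([[212,350],[393,322],[417,490],[224,505]]),.1);print(P.round(4),P.mean(0))
a=ray("scene",o([[319,431]]),.1137)[0];print("near edge",a)
v=np.array([1.295,.135])-a[:2];v/=np.linalg.norm(v);print("foot ctr 24/19",a[:2]-.012*v,a[:2]-.0095*v)
# shaft side edges at foot height
e=ray("scene",o([[287,415],[353,415]]),.1137);print("sides",e,np.linalg.norm(e[0]-e[1]))
E
```

```text
[[ 0.4815 -0.0783  0.1   ]
 [ 0.4538 -0.0159  0.1   ]
 [ 0.5332  0.0085  0.1   ]
 [ 0.5543 -0.0569  0.1   ]] [ 0.50569957 -0.0356322   0.1       ]
near edge [ 0.52496236 -0.02877212  0.1137    ]
foot ctr 24/19 [ 0.51322488 -0.03126846] [ 0.51567019 -0.03074839]
sides [[ 0.51978885 -0.04151709  0.1137    ]
 [ 0.51494389 -0.01853039  0.1137    ]] 0.023491741301950878
```

>>> move_arm --pt "0 0 0.3 0 0 0" --pt "0 0 0.2 0 0 0" --pt "0 0 0 0 0 0" --pt "0 0 0 0 0 0"

```text
time_s: 9.85
tool_pos: [0.5052, -0.0348, 0.1876]
eef_rot: [-0.162, 0.987, 0.0, -0.0]
contact_force: [-1.6, -0.6, -1.4]
width: 0.0221
grip_force: 39.5
```

>>> move_arm --pt "0 0 0.05 0 0 0" --pt "0 0 0.05 0 0 0" --pt "0 0 0 0 0 0"

```text
time_s: 10.15
tool_pos: [0.5052, -0.0348, 0.1857]
eef_rot: [-0.162, 0.987, 0.0, 0.0]
contact_force: [-0.0, -0.4, -2.2]
width: 0.0221
grip_force: 39.5
```

>>> move_arm --pt "0 0 0.05 0 0 0" --pt "0 0 0.05 0 0 0" --pt "0 0 0 0 0 0"

```text
time_s: 10.45
tool_pos: [0.5052, -0.0348, 0.1836]
eef_rot: [-0.162, 0.987, 0.0, -0.0]
contact_force: [0.5, 0.3, -1.3]
width: 0.0223
grip_force: 39.5
```

>>> move_arm --pt "0 0 0.05 0 0 0" --pt "0 0 0.03 0 0 0" --pt "0 0 0 0 0 0"

```text
time_s: 10.75
tool_pos: [0.5052, -0.0348, 0.1821]
eef_rot: [-0.162, 0.987, 0.0, -0.0]
contact_force: [0.3, 0.5, -1.8]
width: 0.0227
grip_force: 39.5
```

>>> move_arm --pt "0 0 0.05 0 0 0" --pt "0 0 0 0 0 0"

```text
time_s: 10.95
tool_pos: [0.5052, -0.0348, 0.1811]
eef_rot: [-0.162, 0.987, 0.0, -0.0]
contact_force: [-0.1, 0.1, -1.6]
width: 0.0222
grip_force: 39.5
```

>>> move_arm --pt "0 0 0.05 0 0 0" --pt "0 0 0 0 0 0"

```text
time_s: 11.15
tool_pos: [0.5051, -0.0348, 0.1801]
eef_rot: [-0.162, 0.987, 0.0, -0.0]
contact_force: [-0.3, -0.2, -1.5]
width: 0.0219
grip_force: 39.5
```

>>> move_arm --pt "0 0 0.05 0 0 0" --pt "0 0 0 0 0 0"

```text
time_s: 11.35
tool_pos: [0.5052, -0.0348, 0.1791]
eef_rot: [-0.162, 0.987, 0.0, -0.0]
contact_force: [0.1, 0.3, -1.8]
width: 0.0217
grip_force: 39.5
```

>>> move_arm --pt "0 0 0.05 0 0 0" --pt "0 0 0 0 0 0"

```text
time_s: 11.55
tool_pos: [0.5051, -0.0348, 0.1781]
eef_rot: [-0.162, 0.987, 0.0, -0.0]
contact_force: [0.0, -0.3, -1.0]
width: 0.0222
grip_force: 39.5
```

>>> move_arm --pt "0 0 0.05 0 0 0" --pt "0 0 0.05 0 0 0" --pt "0 0 0 0 0 0"

```text
time_s: 11.85
tool_pos: [0.5051, -0.0348, 0.176]
eef_rot: [-0.162, 0.987, 0.0, -0.0]
contact_force: [-0.6, 0.6, -1.2]
width: 0.0221
grip_force: 39.5
```

>>> move_arm --pt "0 0 0.05 0 0 0" --pt "0 0 0.05 0 0 0" --pt "0 0 0 0 0 0"

```text
time_s: 12.15
tool_pos: [0.5051, -0.0348, 0.174]
eef_rot: [-0.162, 0.987, 0.0, -0.0]
contact_force: [0.1, 0.3, -1.2]
width: 0.0221
grip_force: 39.5
```

>>> move_arm --pt "0 0 0.05 0 0 0" --pt "0 0 0.05 0 0 0" --pt "0 0 0 0 0 0"

```text
time_s: 12.45
tool_pos: [0.5051, -0.0348, 0.172]
eef_rot: [-0.162, 0.987, 0.0, -0.0]
contact_force: [0.2, 0.5, -2.7]
width: 0.0224
grip_force: 39.5
```

>>> move_arm --pt "0 0 0.05 0 0 0" --pt "0 0 0.05 0 0 0" --pt "0 0 0 0 0 0"

```text
time_s: 12.75
tool_pos: [0.5051, -0.0348, 0.17]
eef_rot: [-0.162, 0.987, 0.0, -0.0]
contact_force: [-0.5, 0.5, -1.2]
width: 0.0224
grip_force: 39.5
```

>>> move_arm --pt "0 0 0.05 0 0 0" --pt "0 0 0.05 0 0 0" --pt "0 0 0 0 0 0"

```text
time_s: 13.05
tool_pos: [0.5051, -0.0348, 0.168]
eef_rot: [-0.162, 0.987, 0.0, -0.0]
contact_force: [0.1, 0.1, -1.7]
width: 0.0223
grip_force: 39.5
```

>>> move_arm --pt "0 0 0.05 0 0 0" --pt "0 0 0.05 0 0 0" --pt "0 0 0 0 0 0"

```text
time_s: 13.35
tool_pos: [0.5051, -0.0349, 0.166]
eef_rot: [-0.162, 0.987, 0.0, -0.0]
contact_force: [0.1, -0.8, -2.1]
width: 0.0216
grip_force: 39.5
```

>>> move_arm --pt "0 0 0.05 0 0 0" --pt "0 0 0.05 0 0 0" --pt "0 0 0 0 0 0"

```text
time_s: 13.65
tool_pos: [0.5051, -0.0348, 0.164]
eef_rot: [-0.162, 0.987, 0.0, -0.0]
contact_force: [0.5, 0.6, -1.4]
width: 0.0222
grip_force: 39.5
```

>>> move_arm --pt "0 0 0.05 0 0 0" --pt "0 0 0 0 0 0"

```text
time_s: 13.85
tool_pos: [0.5052, -0.0348, 0.1631]
eef_rot: [-0.162, 0.987, 0.0, -0.0]
contact_force: [1.2, -0.7, -2.2]
width: 0.0224
grip_force: 39.5
```

>>> move_arm --pt "0 0 0.05 0 0 0" --pt "0 0 0 0 0 0"

```text
time_s: 14.05
tool_pos: [0.5054, -0.0349, 0.1623]
eef_rot: [-0.162, 0.987, -0.0, 0.0]
contact_force: [-0.5, 0.4, -1.4]
width: 0.0223
grip_force: 39.7
```

>>> move_arm --pt "0 0 0.03 0 0 0" --pt "0 0 0 0 0 0"

```text
time_s: 14.25
tool_pos: [0.5056, -0.0348, 0.1621]
eef_rot: [-0.162, 0.987, -0.0, 0.001]
contact_force: [-0.3, 0.7, 2.8]
width: 0.0221
grip_force: 40.0
```

Contact at ring 2, with the foot at 78 mm. I'll feel along y.

>>> move_arm --pt "0 0.03 0.005 0 0 0" --pt "0 0.03 0 0 0 0" --pt "0 0 0 0 0 0"

```text
time_s: 14.55
tool_pos: [0.5054, -0.0341, 0.1621]
eef_rot: [-0.162, 0.987, -0.001, 0.001]
contact_force: [0.1, -0.8, 5.5]
width: 0.0221
grip_force: 40.1
```

>>> move_arm --pt "0 0.03 0 0 0 0" --pt "0 0.03 0 0 0 0" --pt "0 0 0 0 0 0"

```text
time_s: 14.85
tool_pos: [0.5052, -0.0332, 0.1621]
eef_rot: [-0.162, 0.987, -0.001, 0.001]
contact_force: [0.5, -2.5, 5.2]
width: 0.0225
grip_force: 40.1
```

>>> move_arm --pt "0 0.03 0 0 0 0" --pt "0 0.03 0 0 0 0" --pt "0 0 0 0 0 0"

```text
time_s: 15.15
tool_pos: [0.505, -0.0324, 0.1621]
eef_rot: [-0.162, 0.987, -0.001, 0.001]
contact_force: [0.6, -3.5, 5.3]
width: 0.0221
grip_force: 40.2
```

>>> move_arm --pt "0 0.03 0 0 0 0" --pt "0 0.03 0 0 0 0" --pt "0 0 0 0 0 0"

```text
time_s: 15.45
tool_pos: [0.5046, -0.0313, 0.1622]
eef_rot: [-0.162, 0.987, -0.001, 0.001]
contact_force: [0.9, -3.6, 4.6]
width: 0.022
grip_force: 40.3
```

>>> move_arm --pt "0 0 -0.07 0 0 0" --pt "0 0 0 0 0 0" --pt "0 0 0 0 0 0"

```text
time_s: 15.75
tool_pos: [0.5039, -0.0311, 0.1626]
eef_rot: [-0.162, 0.987, -0.001, -0.0]
contact_force: [1.4, -5.1, -0.9]
width: 0.0219
grip_force: 39.8
```

```bash
python3 - <<'E'
from h import *
f=[]
for _ in range(6):
    vision.read_camera("top");s=arm.observe();f.append(np.r_[s['contact_force'],s['ft_torque']])
print(np.mean(f,0).round(2),s['tool_pos'])
E
```

```text
[ 1.65 -5.11 -0.54 -1.35 -0.46 -0.  ] [ 0.50387997 -0.0311288   0.16258115]
```

The pin presses sideways on ring 1's wall at +y. I'll lift slightly and find the −y wall; the free travel gives the size (2.4 mm for the 24 mm pin, 7.4 mm for the 19 mm pin).

>>> move_arm --pt "0 -0.05 -0.05 0 0 0" --pt "0 -0.05 0 0 0 0" --pt "0 0 0 0 0 0"

```text
time_s: 16.35
tool_pos: [0.504, -0.0322, 0.1633]
eef_rot: [-0.162, 0.987, 0.0, -0.001]
contact_force: [1.1, -3.6, -3.9]
width: 0.0222
grip_force: 39.5
```

>>> move_arm --pt "0 -0.05 0 0 0 0" --pt "0 0 0 0 0 0"

```text
time_s: 16.55
tool_pos: [0.5044, -0.0328, 0.1637]
eef_rot: [-0.162, 0.987, 0.0, -0.0]
contact_force: [-0.3, -0.6, -2.2]
width: 0.0223
grip_force: 39.6
```

>>> move_arm --pt "0 -0.05 0 0 0 0" --pt "0 0 0 0 0 0"

```text
time_s: 16.75
tool_pos: [0.5048, -0.0337, 0.1639]
eef_rot: [-0.162, 0.987, 0.001, -0.0]
contact_force: [-0.1, 0.1, -0.9]
width: 0.0221
grip_force: 39.7
```

>>> move_arm --pt "0 -0.05 0 0 0 0" --pt "0 0 0 0 0 0"

```text
time_s: 16.95
tool_pos: [0.5052, -0.0349, 0.1639]
eef_rot: [-0.162, 0.987, 0.0, -0.0]
contact_force: [0.2, 0.3, -1.3]
width: 0.022
grip_force: 39.7
```

>>> move_arm --pt "0 -0.05 0 0 0 0" --pt "0 0 0 0 0 0"

```text
time_s: 17.15
tool_pos: [0.5056, -0.0359, 0.1639]
eef_rot: [-0.162, 0.987, 0.0, -0.0]
contact_force: [-0.6, 0.2, -1.6]
width: 0.022
grip_force: 39.7
```

>>> move_arm --pt "0 -0.05 0 0 0 0" --pt "0 0 0 0 0 0"

```text
time_s: 17.35
tool_pos: [0.5058, -0.0367, 0.1639]
eef_rot: [-0.162, 0.987, 0.0, -0.0]
contact_force: [-0.4, 1.9, -0.4]
width: 0.022
grip_force: 39.9
```

>>> move_arm --pt "0 -0.05 0 0 0 0" --pt "0 0 0 0 0 0"

```text
time_s: 17.55
tool_pos: [0.5061, -0.0374, 0.1639]
eef_rot: [-0.162, 0.987, 0.001, -0.0]
contact_force: [-1.2, 3.7, 0.6]
width: 0.0224
grip_force: 40.1
```

>>> move_arm --pt "0 -0.05 0 0 0 0" --pt "0 0 0 0 0 0"

```text
time_s: 17.75
tool_pos: [0.5064, -0.0382, 0.164]
eef_rot: [-0.162, 0.987, 0.001, -0.0]
contact_force: [-2.3, 4.4, 1.5]
width: 0.022
grip_force: 40.4
```

>>> move_arm --pt "0 -0.05 0 0 0 0" --pt "0 0 0 0 0 0"

```text
time_s: 17.95
tool_pos: [0.5065, -0.0388, 0.164]
eef_rot: [-0.162, 0.987, 0.001, -0.0]
contact_force: [-1.8, 5.6, 1.9]
width: 0.022
grip_force: 40.7
```

The travel was about 3.6 mm, which doesn't decide it. I'll compare the shaft widths of the three pins in the first scene picture.

```bash
python3 - <<'E'
from h import *
S=cv2.imread("pics/scene0.png");C=np.array([1.295,.135,.98])
def w(name,u0,v0,P):
    ws=[]
    for k in range(5):
        r=S[v0+k,u0-11:u0+12].astype(float).mean(1); x=np.arange(len(r))
        lo=r[9:14].min(); bg=(np.median(r[:5])+np.median(r[-5:]))/2
        d=np.clip((bg-r)/(bg-np.median(r[9:14])),0,1); ws.append(d.sum())
    print(name,np.round(ws,1),"mm",round(np.median(ws)/412.6*np.linalg.norm(C-P)*1000*np.cos(.1),1))
w("ready",255,152,[.464,-.273,.115])
w("restA",220+0,233,[.64,-.28,.115]); w("restB",244,233,[.64,-.22,.115])
E
```

```text
ready [7.9 7.6 7.8 7.7 7.8] mm 23.7
restA [5.9 5.7 5.7 5.8 6.2] mm 16.4
restB [7.5 7.2 7.1 7.1 7.5] mm 19.8
```

The widths come out at 23.7, 16.4 and 19.8 mm, so the pin in hand is most likely the 24 mm one. To confirm it, I'll press lightly on the −y side, then at the centre.

>>> move_arm --pt "0 0.05 0.05 0 0 0" --pt "0 0.03 0.05 0 0 0" --pt "0 0 0 0 0 0"

```text
time_s: 18.25
tool_pos: [0.5065, -0.0378, 0.1623]
eef_rot: [-0.162, 0.987, 0.0, 0.0]
contact_force: [-2.5, 4.6, 3.7]
width: 0.0221
grip_force: 40.6
```

>>> move_arm --pt "0 0 0.04 0 0 0" --pt "0 0 0 0 0 0"

```text
time_s: 18.45
tool_pos: [0.5069, -0.0378, 0.1622]
eef_rot: [-0.162, 0.987, 0.0, 0.001]
contact_force: [-2.2, 5.1, 8.4]
width: 0.0221
grip_force: 41.1
```

>>> move_arm --pt "0 0.03 0.03 0 0 0" --pt "0 0.03 0 0 0 0" --pt "0 0 0 0 0 0"

```text
time_s: 18.75
tool_pos: [0.507, -0.0371, 0.1621]
eef_rot: [-0.162, 0.987, -0.0, 0.002]
contact_force: [-2.4, 4.5, 10.0]
width: 0.022
grip_force: 41.2
```

>>> move_arm --pt "0 0.03 -0.03 0 0 0" --pt "0 0.03 0 0 0 0" --pt "0 0.03 0 0 0 0" --pt "0 0 0 0 0 0"

```text
time_s: 19.15
tool_pos: [0.5064, -0.036, 0.1621]
eef_rot: [-0.162, 0.987, -0.001, 0.001]
contact_force: [-1.7, 1.8, 6.7]
width: 0.0222
grip_force: 40.6
```

>>> move_arm --pt "0 0.03 0 0 0 0" --pt "0 0.02 0 0 0 0" --pt "0 0 0 0 0 0" --pt "0 0 0 0 0 0" --pt "0 0 0 0 0 0"

```text
time_s: 19.65
tool_pos: [0.5062, -0.0355, 0.1621]
eef_rot: [-0.162, 0.987, -0.001, 0.001]
contact_force: [-0.6, 0.6, 5.9]
width: 0.0222
grip_force: 40.5
```

It never drops in along y. A quick check of the free travel along x:

>>> move_arm --pt "0 0 -0.1 0 0 0" --pt "0.05 0 0 0 0 0" --pt "0.05 0 0 0 0 0" --pt "0.05 0 0 0 0 0" --pt "0 0 0 0 0 0"

```text
time_s: 20.15
tool_pos: [0.5022, -0.0356, 0.1629]
eef_rot: [-0.162, 0.987, -0.0, -0.0]
contact_force: [0.3, 0.3, -2.0]
width: 0.0217
grip_force: 39.8
```

>>> move_arm --pt "-0.05 0 0 0 0 0" --pt "-0.05 0 0 0 0 0" --pt "-0.05 0 0 0 0 0" --pt "-0.05 0 0 0 0 0" --pt "-0.05 0 0 0 0 0" --pt "0 0 0 0 0 0"

```text
time_s: 20.75
tool_pos: [0.507, -0.0338, 0.163]
eef_rot: [-0.162, 0.987, 0.0, -0.0]
contact_force: [-0.8, -0.3, -1.4]
width: 0.0222
grip_force: 39.8
```

>>> move_arm --pt "-0.05 0 0 0 0 0" --pt "0 0 0 0 0 0"

```text
time_s: 20.95
tool_pos: [0.5079, -0.0335, 0.1631]
eef_rot: [-0.162, 0.987, 0.0, -0.0]
contact_force: [-0.9, -0.1, -1.4]
width: 0.0221
grip_force: 39.8
```

The picture widths, recomputed with the right distances, are about 23.2, 19.2 and 15.4 mm. The grip width (22 mm), the weight (about 1.5 N) and the stop at ring 2 over the whole y travel all agree: it is the 24 mm pin, so the high step. I'll re-centre, press once more squarely, and draw it out.

>>> move_arm --pt "0.05 0 0 0 0 0" --pt "0.05 0 0 0 0 0" --pt "0.03 0 0 0 0 0" --pt "0 0 0.05 0 0 0" --pt "0 0 0.05 0 0 0" --pt "0 0 0 0 0 0" --pt "0 0 0 0 0 0" --pt "0 0 0 0 0 0" --pt "0 0 0 0 0 0"

```text
time_s: 21.85
tool_pos: [0.5062, -0.0344, 0.1621]
eef_rot: [-0.162, 0.987, -0.0, 0.001]
contact_force: [-0.9, 0.9, 5.4]
width: 0.022
grip_force: 40.5
```

>>> move_arm --pt "0.02 0.04 0 0 0 0" --pt "0 0.04 0 0 0 0" --pt "0 0.04 0 0 0 0" --pt "0 0 0 0 0 0"

```text
time_s: 22.25
tool_pos: [0.5054, -0.0329, 0.1621]
eef_rot: [-0.162, 0.987, -0.001, 0.001]
contact_force: [0.0, -2.7, 5.5]
width: 0.0222
grip_force: 40.4
```

>>> move_arm --pt "0 -0.04 0 0 0 0" --pt "0 -0.04 0 0 0 0" --pt "0 -0.04 0 0 0 0" --pt "0 -0.04 0 0 0 0" --pt "0 -0.04 0 0 0 0" --pt "0 0 0 0 0 0"

```text
time_s: 22.85
tool_pos: [0.5061, -0.0355, 0.162]
eef_rot: [-0.162, 0.987, 0.0, 0.001]
contact_force: [-1.2, 1.8, 7.6]
width: 0.0221
grip_force: 40.7
```

>>> move_arm --pt "0 0.04 0 0 0 0" --pt "0 0.03 0 0 0 0" --pt "0 0 0 0 0 0" --pt "0 0 -0.1 0 0 0" --pt "0 0 -0.2 0 0 0" --pt "0 0 -0.4 0 0 0" --pt "0 0 -0.7 0 0 0" --pt "0 0 -0.8 0 0 0" --pt "0 0 -0.5 0 0 0" --pt "0 0 0 0 0 0"

```text
time_s: 23.85
tool_pos: [0.506, -0.0348, 0.2166]
eef_rot: [-0.162, 0.987, -0.0, 0.001]
contact_force: [-0.1, -0.4, -1.7]
width: 0.0222
grip_force: 39.8
```

```bash
python3 - <<'E'
from h import *
S=vision.read_camera("scene")
a=cv2.resize(S[105:205,290:370],(480,600),interpolation=3)
cv2.imwrite("pics/g4.png",cv2.convertScaleAbs(a,alpha=1.4))
s=arm.observe();p=s['tool_pos'];print(p,s['contact_force'])
print("to high",np.array([[-.948,-.319],[-.319,.948]])@(np.array([.484,.2455])-p[:2])/.02)
E
```

```text
[ 0.50538921 -0.03470873  0.21550513] [-0.16863563  0.10563396 -2.66895357]
to high [-3.45548054 13.62305152]
```

View pics/g4.png

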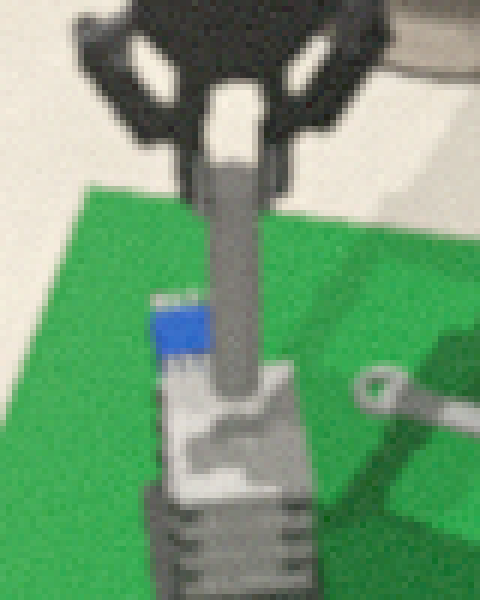

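The pin is out and upright, with its foot at crop (234,396), clear of the gauge. I'll carry it over the high step.

>>> move_arm --pt "-0.1 0.4 0 0 0 0" --pt "-0.25 1 0 0 0 0" --pt "-0.25 1 0 0 0 0" --pt "-0.25 1 0 0 0 0" --pt "-0.25 1 0 0 0 0" --pt "-0.25 1 0 0 0 0" --pt "-0.25 1 0 0 0 0" --pt "-0.25 1 0 0 0 0" --pt "-0.25 1 0 0 0 0" --pt "-0.25 1 0 0 0 0" --pt "-0.25 1 0 0 0 0" --pt "-0.25 1 0 0 0 0"

```text
time_s: 25.1
tool_pos: [0.4854, 0.2009, 0.2141]
eef_rot: [-0.162, 0.987, 0.0, -0.001]
contact_force: [0.1, -1.4, -2.0]
width: 0.0223
grip_force: 39.8
```

>>> move_arm --pt "-0.25 1 0 0 0 0" --pt "-0.2 0.8 0 0 0 0" --pt "-0.16 0.42 0 0 0 0" --pt "0 0 0.5 0 0 0" --pt "0 0 0.4 0 0 0" --pt "0 0 0 0 0 0" --pt "0 0 0 0 0 0"

```text
time_s: 25.8
tool_pos: [0.4836, 0.2448, 0.1967]
eef_rot: [-0.161, 0.987, -0.0, -0.001]
contact_force: [-0.3, -0.2, -1.4]
width: 0.022
grip_force: 39.8
```

```bash
python3 - <<'E'
from h import *
S=vision.read_camera("scene")
a=cv2.resize(S[125:225,380:480],(600,600),interpolation=3)
cv2.imwrite("pics/g5.png",cv2.convertScaleAbs(a,alpha=1.4))
s=arm.observe();p=s['tool_pos'];print(p,s['contact_force'])
print("hole centre px now", (proj("scene",[[.484,.2455,.085],[p[0],p[1],p[2]-.084]])-[380,125]+.4)*6)
E
```

```text
[0.48388765 0.24496817 0.19707684] [-0.68001243 -0.34123227 -1.50964045]
hole centre px now [[281.64337216 389.5096761 ]
 [291.31996008 349.89242157]]
```

View pics/g5.png

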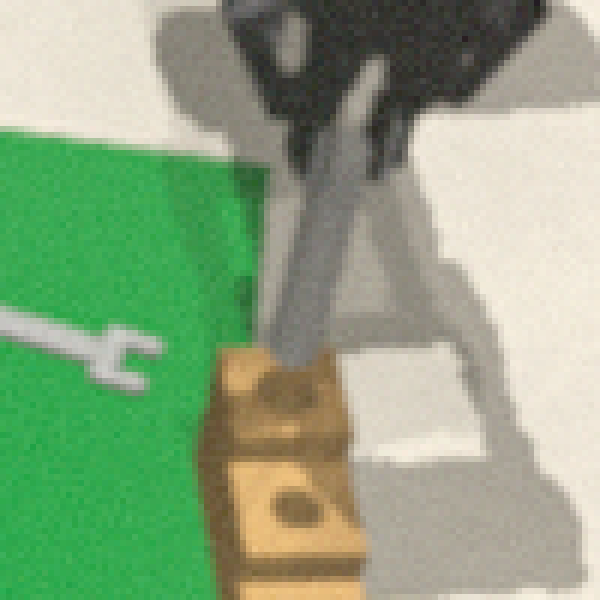

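The foot is at crop (296,352) and the hole at (287,391); both sit 5 px right of prediction, so the pin is aligned. I'll lower it.

>>> move_arm --pt "0 0 0.4 0 0 0" --pt "0 0 0.4 0 0 0" --pt "0 0 0.4 0 0 0" --pt "0 0 0 0 0 0"

```text
time_s: 26.25
tool_pos: [0.4828, 0.2452, 0.1715]
eef_rot: [-0.162, 0.987, -0.0, -0.001]
contact_force: [-0.6, -0.2, -2.4]
width: 0.022
grip_force: 39.8
```

>>> move_arm --pt "0 0 0.1 0 0 0" --pt "0 0 0.1 0 0 0" --pt "0 0 0 0 0 0"

```text
time_s: 26.55
tool_pos: [0.4837, 0.2456, 0.169]
eef_rot: [-0.162, 0.987, 0.0, -0.0]
contact_force: [-0.7, 0.6, -1.9]
width: 0.0221
grip_force: 39.8
```

>>> move_arm --pt "0 0 0.1 0 0 0" --pt "0 0 0.1 0 0 0" --pt "0 0 0 0 0 0"

```text
time_s: 26.85
tool_pos: [0.4835, 0.2455, 0.1648]
eef_rot: [-0.162, 0.987, -0.0, -0.0]
contact_force: [-0.3, 0.4, -1.5]
width: 0.0222
grip_force: 39.8
```

Entering freely.

>>> move_arm --pt "0 0 0.1 0 0 0" --pt "0 0 0.1 0 0 0" --pt "0 0 0.1 0 0 0" --pt "0 0 0 0 0 0"

```text
time_s: 27.25
tool_pos: [0.4835, 0.2455, 0.1587]
eef_rot: [-0.162, 0.987, -0.0, -0.0]
contact_force: [0.5, 0.5, -1.9]
width: 0.0221
grip_force: 39.8
```

>>> move_arm --pt "0 0 0.15 0 0 0" --pt "0 0 0.15 0 0 0" --pt "0 0 0.15 0 0 0" --pt "0 0 0.15 0 0 0" --pt "0 0 0 0 0 0"

```text
time_s: 27.75
tool_pos: [0.4834, 0.2455, 0.1465]
eef_rot: [-0.162, 0.987, -0.0, -0.001]
contact_force: [-0.2, -0.9, -1.7]
width: 0.0222
grip_force: 39.8
```

>>> move_arm --pt "0 0 0.15 0 0 0" --pt "0 0 0.15 0 0 0" --pt "0 0 0 0 0 0"

```text
time_s: 28.05
tool_pos: [0.4834, 0.2455, 0.1406]
eef_rot: [-0.162, 0.987, -0.0, -0.0]
contact_force: [-0.7, 0.7, -2.0]
width: 0.022
grip_force: 39.8
```

>>> move_arm --pt "0 0 0.1 0 0 0" --pt "0 0 0.05 0 0 0" --pt "0 0 0 0 0 0"

```text
time_s: 28.35
tool_pos: [0.4837, 0.2455, 0.138]
eef_rot: [-0.162, 0.987, 0.0, -0.0]
contact_force: [-0.8, 0.2, -1.6]
width: 0.0221
grip_force: 39.8
```

>>> move_arm --pt "0 0 0.1 0 0 0" --pt "0 0 0.05 0 0 0" --pt "0 0 0 0 0 0"

```text
time_s: 28.65
tool_pos: [0.4836, 0.2455, 0.1349]
eef_rot: [-0.162, 0.987, 0.0, -0.0]
contact_force: [1.1, 0.0, -2.1]
width: 0.0222
grip_force: 39.8
```

>>> move_arm --pt "0 0 0.05 0 0 0" --pt "0 0 0 0 0 0"

```text
time_s: 28.85
tool_pos: [0.4839, 0.2457, 0.1343]
eef_rot: [-0.162, 0.987, 0.0, 0.0]
contact_force: [0.4, -0.1, -0.5]
width: 0.0223
grip_force: 40.0
```

>>> move_arm --pt "0 0 0.03 0 0 0" --pt "0 0 0 0 0 0"

```text
time_s: 29.05
tool_pos: [0.4842, 0.2458, 0.1342]
eef_rot: [-0.162, 0.987, 0.0, 0.001]
contact_force: [-1.1, -0.2, 4.8]
width: 0.0223
grip_force: 40.4
```

Contact with the floor at the expected height (TCP 0.134). I'll release and retreat.

>>> move_arm --pt "0 0 -0.03 0 0 0" --pt "0 0 0 0 0 0" --pt "0 0 0 0 0 0" --pt "0 0 0 0 0 0" --pt "0 0 0 0 0 0" --pt "0 0 0 0 0 0" --pt "0 0 0 0 0 0" --pt "0 0 0 0 0 0" --pt "0 0 0 0 0 0" --pt "0 0 0 0 0 0" --fingers 0

```text
time_s: 30.05
tool_pos: [0.4837, 0.2456, 0.1341]
eef_rot: [-0.162, 0.987, 0.0, 0.0]
contact_force: [-0.3, 0.7, 0.1]
width: 0.0853
grip_force: 0.0
```

>>> move_arm --pt "0 0 -0.3 0 0 0" --pt "0 0 -0.7 0 0 0" --pt "0 0 -1 0 0 0" --pt "0 0 -1 0 0 0" --pt "0 0 -1 0 0 0" --pt "0 0 -1 0 0 0" --pt "0 0 -0.5 0 0 0" --pt "0 0 0 0 0 0" --pt "0 0 0 0 0 0"

```text
time_s: 30.95
tool_pos: [0.4834, 0.2455, 0.2435]
eef_rot: [-0.162, 0.987, -0.0, -0.0]
contact_force: [-0.5, 0.6, -0.3]
width: 0.0856
grip_force: 0.0
```

```bash
python3 - <<'E'
from h import *
S=vision.read_camera("scene")
cv2.imwrite("pics/g6.png",cv2.convertScaleAbs(cv2.resize(S[95:295,200:480],(784,560),interpolation=3),alpha=1.4))
print(arm.observe()['tool_pos'])
E
```

```text
[0.48322143 0.24539573 0.24306787]
```

View pics/g6.png

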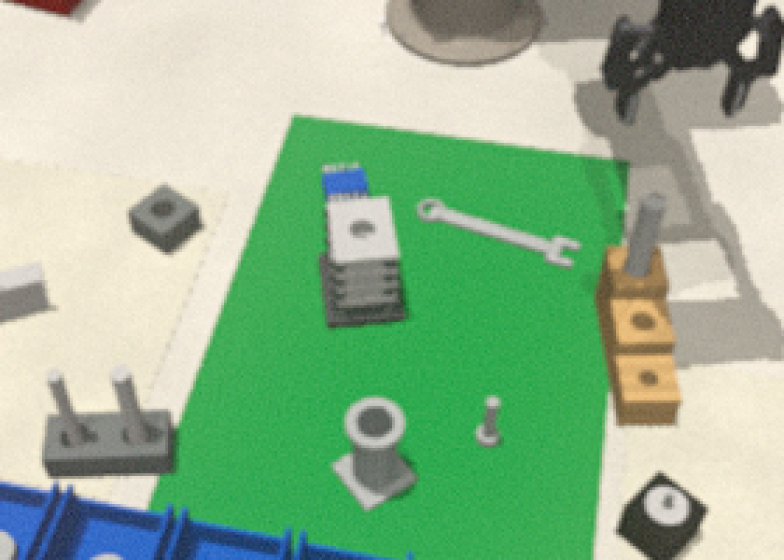

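The pin stands in the high socket at about (643,235), the two other pins are untouched, and the gripper is clear.

```bash
python3 -c "
from rig import arm
print(arm.hand_in())"
```

```text
the job is handed in; nothing more can be done
None
```

I handed the job in at about 31 s; the verdict was not shown. The pin was stopped by the second ring, so I read it as the 24 mm one and stood it on the floor of the high-step socket, and the last picture shows the other two pins and the bench items in place.

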